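# Clamp a specimen cup on the orbital shaker with the indexed clamp bar and switch it on

## Task

Secure the specimen cup with the blue lid on the orbital shaker. The shaker's sliding clamp bar is still set for narrow bottles: lift its red knob so the pin leaves its notch, slide the bar away from the fixed fence and let the pin drop into a notch that leaves room; set the cup down gently and upright on the platform between fence and bar, then lift the knob again, slide the bar so that it pushes the cup to the fence, and let the pin drop fully into the notch that holds the cup snugly. When it is clamped, switch the shaker on at the green rocker by pressing down its raised end; leave the red-lidded cup, the petri dish and the bottle alone.

Things in the scene. Friction and masses are not known exactly. Their poses are not given: they have to be found in the camera images.
- shaker: White bench-top orbital shaker, fixed, 214 mm deep (x) by 336 mm wide (y); it does not really shake. Origin on the bench under it; x to its rear (away from the robot, yaw within 12 deg), y to its left, z up: 'frame S' below, in mm. Platform top z=90, usable x -55..55, y -50..120. Two 8 mm guide rods along y at x=-85 and 85, z=114; end blocks to z=124 at y=-65, 145. Console at right, y -169..-87, top z=61.
- fence_face (a point): Centre of the flat face of the black rubber pad of the fixed fence, at the platform's left end; in frame S x=0, y=120, z=114. The face looks to -y and spans x -56..56, z 100..132. Its axes are those of S.
- index_rail: Steel comb with 7 upright teeth along the platform's front edge; its origin and axes are those of S moved to x=-103. Six notches for the pin, 20 mm apart, centres at y = 93, 73, 53, 33, 13, -7 in frame S; notch floor z=92, tooth tips z=105.
- clamp_bar (a joint): Clamp bar's slide along the rods, m; grows away from the fence (to -y of S). Gap between the pads of fence and bar = 0.018 + value. Notches at 0, .020, .040, .060, .080, .100 with 1 mm play either way; starts in the notch at .020, gap 38 mm. Travel -.002 to .102. Blocked while the pin is in a notch; runs freely (1 N friction, 0.4 kg) with the pin lifted.
- index_pin (a joint): Height of the indexing pin, m: 0 = fully down in a notch, 0.020 = fully raised. Must be raised 0.014 to pass over the teeth. Spring and weight push it down with 3 N (down) to 6 N (raised): it drops by itself when let go and centres itself in a notch from about 5 mm off.
- bar_face (a point): Centre of the flat face, looking at the fence, of the clamp bar's black rubber pad; axes as S. In frame S x=0, y = 102 - slide, z=114. The pad spans x -56..56, z 100..132; the bar is 25 mm thick behind the face. Pushes the cup.
- knob (a point): Middle of the red fluted knob of the indexing pin, on the front end of the clamp bar: upright cylinder 30 mm in diameter, 28 mm high (13 mm up, 15 mm down from here), to be taken from above. In frame S x=-103, y = 93 - slide, z=156.5 with the pin down; it rises with the pin. Under it a 20 mm steel collar up to z=136 and the bar's dark head up to z=126.
- power_switch (a joint): Green rocker of the mains switch on the console, rad: 0 = off (far end, towards +x of S, with a white dot, stands proud), 0.36 = fully on (far end pressed right down). Stays where it is left; takes about 2 N at its end.
- switch_far_end (a point): Point to press, on the rocker's upper face near its far (+x) end. Off: in frame S x=-27, y=-128, z=78; it goes down about 7 mm. The rocker is 52 mm long (x) and 28 mm wide (y), pivot at x=-45.
- cup_blue: Specimen cup with blue screw lid, 67 mm high, 60 to 130 g. Origin: centre of its underside, z up. Grasp the translucent body, which widens from 51 mm at the foot to 58 mm under the lid (54 mm at half height); the lid, from about 45 mm up, is 65 mm wide. Stands on the bench left or right of the shaker.
- cup_red: The same cup with a red lid, on the bench on the other side of the shaker; to be left alone. Origin: centre of its underside.
- petri_dish: Petri dish with red agar, 84 mm across, 15 mm high, on the bench at the left behind; to be left alone. Origin: centre of its underside.
- media_bottle: Culture bottle with yellowish contents and white cap, 34 mm across, 117 mm high, on the bench behind, left of the shaker; to be left alone. Origin: centre of its underside.
Things that resemble listed ones, but are neither listed nor needed, are in the scene too. Of the things shaped like the cup_blue, the blue one is meant.

How it is judged:
On the way, in this order (a step that is already met when the one before it is completed fails the run):
1. the clamp bar is drawn back from the fence to a gap of 78 mm or more and its pin is down in a notch (value of joint clamp_bar above 0.055 m and value of joint index_pin below 0.004 m), for 0.2 s.
2. the blue-lidded cup stands upright and released on the platform between fence and bar (x of cup_blue in the frame of shaker between -0.045 and 0.045 m and z of cup_blue in the frame of shaker between 0.084 and 0.096 m and angle between cup_blue's own z axis and vertical below 0.1 rad and contact force between the fingers and cup_blue below 0.1 N and linear speed of cup_blue below 0.03 m/s and y of cup_blue in the frame of bar_face above 0.022 m and y of cup_blue in the frame of shaker below 0.098 m), for 0.2 s.
3. the bar holds the cup at the fence with its pin fully down in the 58 mm notch, the knob let go, and the switch is still off (value of joint clamp_bar between 0.036 and 0.044 m and value of joint index_pin below 0.004 m and x of cup_blue in the frame of shaker between -0.045 and 0.045 m and z of cup_blue in the frame of shaker between 0.084 and 0.096 m and angle between cup_blue's own z axis and vertical below 0.1 rad and contact force between the fingers and cup_blue below 0.1 N and linear speed of cup_blue below 0.03 m/s and y of cup_blue in the frame of shaker between 0.084 and 0.098 m and contact force between the fingers and index_pin below 0.1 N and value of joint power_switch below 0.1 rad), for 0.2 s.
4. the switch is pressed over to on (value of joint power_switch above 0.28 rad), for 0.1 s.
At the end, for the whole second after the job is handed in: Blue-lidded cup upright (0.1 rad), at rest on the platform, within 45 mm of its middle along x, centre 22 to 36 mm from the fence face; pin down (4 mm) in the 58 mm notch (bar at 0.040 +-0.004); switch over 0.28 rad; cup and knob released; red-lidded cup within 20 mm of its start (value of joint clamp_bar between 0.036 and 0.044 m and value of joint index_pin below 0.004 m and x of cup_blue in the frame of shaker between -0.045 and 0.045 m and z of cup_blue in the frame of shaker between 0.084 and 0.096 m and angle between cup_blue's own z axis and vertical below 0.1 rad and contact force between the fingers and cup_blue below 0.1 N and linear speed of cup_blue below 0.03 m/s and y of cup_blue in the frame of shaker between 0.084 and 0.098 m and contact force between the fingers and index_pin below 0.1 N and value of joint power_switch above 0.28 rad and velocity of joint clamp_bar between -0.01 and 0.01 m/s and distance of cup_red from where it was at the start of the episode below 0.02 m); the robot touches nothing.
It fails at once if the blue-lidded cup is tipped by more than 30 degrees (angle between cup_blue's own z axis and vertical above 0.52 rad).
It fails at once if the blue-lidded cup is dropped or thrown (faster than 0.55 m/s while not held) (contact force between the fingers and cup_blue below 0.1 N and linear speed of cup_blue above 0.55 m/s).
It fails at once if the red-lidded cup is moved more than 20 mm (distance of cup_red from where it was at the start of the episode above 0.02 m).
It fails at once if the petri dish or the bottle is moved more than 20 mm (distance of any of petri_dish, media_bottle from where it was at the start of the episode above 0.02 m).
It also fails if it takes over 72 s, if anything falls off the work surface, if the arm or the gripper's body presses on something with over 40 N, if the wrist force passes 120 N, or if a joint passes its speed limit or range.

## Robot

A 6-joint arm with a two-finger parallel gripper is mounted at the origin on a cart in front of the work surface, level with it; the furniture and walls round the work are solid. World frame = base frame: x ahead of the robot, y to its left, z up, the work surface at z = 0. Lengths are in m, angles in rad, forces in N, time in s.
With the tool pointing down it reaches from about 0.35 to 1 m from the base axis. Payload 7.1 kg.
Tool frame: the origin (TCP) lies between the finger pads; the fingertips stand 14 mm ahead of it and the grasp point (between the pads) lies 5 mm behind it; z points along the fingers, y is the line along which they close (so a half turn about z gives the same grasp; the last joint's range is limited). The gripper opens to 85 mm and grips with 20 to 120 N. Pads are 22 mm wide; open, the fingers measure 114 mm over their backs; the gripper's body (76 mm by 85 mm) begins 54 mm behind the grasp point. The pads swing forward as they close: fully open they stand 13 mm farther back than shut.
Start: joints at [1.157, 0.423, 1.63, -0, 1.089, -0.019], TCP at [0.24, 0.577, 0.245] pointing down, gripper open.
Joint ranges: [-3, 3], [-0.9, 2.11], [0.09, 2.58], [-1.31, 4.45], [0.11, 2.69], [-2.54, 2.54]. Speed limits (rad/s): [2.39, 2.39, 3.01, 3.14, 3.14, 3.14].

## Interface

Orientations are given as a rotation vector (axis times angle).
In Python, from plant import readout, vision, close_job gives the robot as it stands. The module is installed in compiled form; this text tells all that it offers.
- The arm moves only by the tool drive_tool, never from a script. Its arguments are lists of equal length, an entry for each row: "twist": the turn, a rotation vector about the tool's x, y, z in degrees, a list of three; "slide": the shift along the tool's x, y, z in m, a list of three; "claw": the opening, from 0 (shut) to 1 (fully open). A call has 1 to 8 rows; each row shifts and turns the commanded pose from where the row before left it, along the tool's axes as they then stand; what a row does not reach is not made up. A row lasts 1/12 s, in which the tool goes at most 41.7 mm and 7.16 degrees, less where a joint would pass 70% of its speed; a pose out of reach is approached as far as the arm can. A call is refused whole if a number of a shift passes 0.0417 or a number of a turn 7.16, either way. A call with a gripper value outside its range is refused whole. The fingers move at their own pace and stop on an object; "force" is the grip in N (left out, the last holds). Time passes only in rows, so rows that do not move let the fingers close. It gives the time, the measured TCP pose, the force, the opening and the grip force at its end, in the units of the state.
- readout.get_obs(): the state, without advancing time (a new reading comes with each control period).
- vision.read_camera(name): name is "side" or "top" or "wrist"; returns the picture (384x512x3 uint8, blue, green, red); there is no depth.
- vision.get_calibration(name): a dict with "mtx" (3x3 intrinsics, pixels), "extrinsics" (4x4, takes a point from camera to world coordinates). Camera axes: x right, y down, z forward; pixel columns grow to the right and rows downward; lengths in m; the calibration is good to about 2 mm. The wrist camera is an equidistant fisheye: a pixel r from the principal point sees the ray r / f radians off the axis. A picture is of the moment at which its call begins: read the wrist's pose just before it. get_calibration takes no time and is no camera call; for the wrist camera it gives the pose at the moment of the call.
- close_job(): hands the job in; it is judged then, once.
The state is a dict: "time_s": time; "joints": joint angles; "qd": joint speeds; "joint_torque": joint torques, N m; "ee_pos": TCP position; "tcp_rot": TCP orientation; "contact_force": force on the tool from outside, world axes, zero at the start; "ft_torque": the same for the moment, N m; "opening": opening from 0.0 (shut) to 1.0 (fully open); "gripper_force": force on a finger pad.
Only numpy, scipy, OpenCV 4.12 (cv2) and the standard library are available. Lean on these libraries where they do the work, as an engineer would, in place of code of your own. Each camera call takes 0.05 s, during which the arm holds its last target. There are 200 camera calls.

## Working session

There is one attempt and no reset: what is moved stays moved. The work goes in short steps, Python scripts to look and compute and a tool call to move; the robot and the scene stay as the last step left them, time stands still between calls to the robot, and variables do not carry over. Pictures are saved under pics/ and viewed, at most 12 in all, crops included, and the job is handed in when it is done.

Besides the shell and the picture viewer there is one more tool, called after "Call:" as name(argument=value, ...) on one line, values as JSON. drive_tool: Moves the arm, as the interface text tells. Its arguments: {"type":"object","properties":{"twist":{"type":"array"},"slide":{"type":"array"},"claw":{"type":"array"},"force":{"type":"number"}},"required":["twist","slide","claw"]}

```bash
mkdir -p pics
python3 - <<'E'
from plant import readout, vision
import cv2,numpy as np
o=readout.get_obs();print({k:np.round(v,3).tolist() for k,v in o.items()})
for n in("side","top"):
    c=vision.get_calibration(n);print(n,np.round(c["mtx"],1).tolist(),np.round(c["extrinsics"],3).tolist())
    im=vision.read_camera(n);cv2.imwrite(f"pics/{n}0.png",im)
E
```

```text
{'time_s': 0.0, 'joints': [1.157, 0.424, 1.631, 0.0, 1.089, -0.019], 'qd': [0.0, -0.002, 0.001, 0.001, 0.002, 0.0], 'joint_torque': [-0.0, -55.738, -28.174, -0.0, 0.007, -0.0], 'ee_pos': [0.24, 0.576, 0.245], 'tcp_rot': [-0.616, -3.08, 0.002], 'contact_force': [-0.209, -0.556, -0.159], 'ft_torque': [-0.029, -0.03, 0.019], 'gripper_force': 0.0, 'opening': 1.004}
side [[468.1, 0.0, 252.4], [0.0, 468.1, 190.3], [0.0, 0.0, 1.0]] [[0.87, -0.175, 0.461, -0.128], [-0.493, -0.334, 0.804, -1.038], [0.014, -0.926, -0.377, 0.634], [0.0, 0.0, 0.0, 1.0]]
top [[452.7, 0.0, 253.6], [0.0, 452.7, 195.9], [0.0, 0.0, 1.0]] [[-0.025, -0.993, 0.117, 0.335], [-1.0, 0.025, -0.001, 0.001], [-0.002, -0.117, -0.993, 1.392], [0.0, 0.0, 0.0, 1.0]]
```

View pics/top0.png

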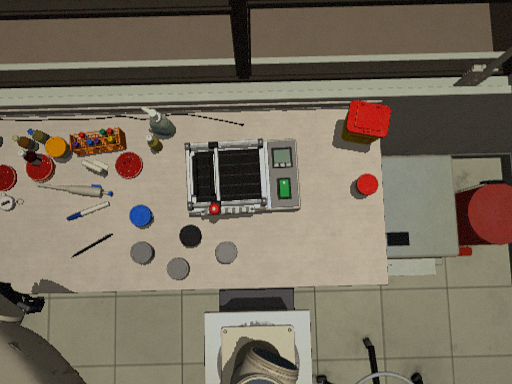

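View pics/side0.png

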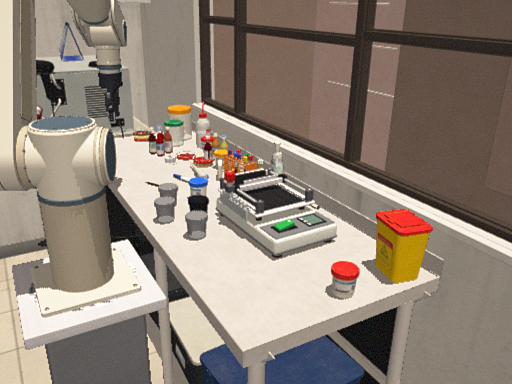

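The top view shows the blue lid at (141,216), the red knob at (214,209), the green rocker at (284,188) and the red-lidded cup at (367,184). Grey and black cups stand near the blue one. The side view agrees.

```bash
cat > h.py <<'E'
from plant import readout, vision
import cv2,numpy as np
from scipy.spatial.transform import Rotation as R
def ray(n,px,cal=None):
    c=cal or vision.get_calibration(n);K=c["mtx"];E=c["extrinsics"]
    d=np.array([(px[0]-K[0,2])/K[0,0],(px[1]-K[1,2])/K[1,1]])
    if n=="wrist":
        r=np.linalg.norm(d);v=np.r_[d/r*np.sin(r),np.cos(r)] if r>1e-9 else np.array([0,0,1.])
    else: v=np.r_[d,1]
    return E[:3,3],E[:3,:3]@v
def onz(n,px,z,cal=None):
    o,d=ray(n,px,cal);return o+d*(z-o[2])/d[2]
def tri(rays):
    A=0;b=0
    for o,d in rays:
        d=d/np.linalg.norm(d);P=np.eye(3)-np.outer(d,d);A=A+P;b=b+P@o
    return np.linalg.solve(A,b)
HUE={"blue":[(100,125)],"green":[(45,80)],"red":[(0,8),(172,180)]}
def blobs(im,col,amin=15,s=130,v=60):
    h=cv2.cvtColor(im,cv2.COLOR_BGR2HSV);m=0
    for a,b in HUE[col]: m=m|cv2.inRange(h,(a,s,v),(b,255,255))
    n,l,st,ce=cv2.connectedComponentsWithStats(m)
    return [(int(st[i,4]),*np.round(ce[i],1),*st[i,:4].tolist()) for i in range(1,n) if st[i,4]>=amin]
E
python3 - <<'E'
from h import *
for n in("top","side"):
    im=cv2.imread(f"pics/{n}0.png")
    for c in HUE:
        print(n,c,[tuple(map(float,b)) for b in blobs(im,c,20)])
im=cv2.imread("pics/top0.png")
cv2.imwrite("pics/topc.png",cv2.resize(im[120:270,110:310],(800,600),interpolation=cv2.INTER_CUBIC))
E
```

```text
top blue [(20.0, 29.9, 131.0, 28.0, 129.0, 5.0, 5.0), (23.0, 88.9, 141.6, 87.0, 139.0, 5.0, 6.0), (354.0, 140.0, 215.2, 130.0, 205.0, 21.0, 21.0), (46.0, 73.8, 216.0, 67.0, 212.0, 14.0, 8.0)]
top green [(158.0, 283.9, 188.0, 279.0, 179.0, 11.0, 19.0)]
top red [(1340.0, 368.4, 118.2, 346.0, 100.0, 45.0, 38.0), (31.0, 109.0, 130.7, 106.0, 128.0, 7.0, 7.0), (27.0, 81.1, 134.5, 78.0, 132.0, 7.0, 7.0), (530.0, 128.4, 164.9, 116.0, 152.0, 27.0, 27.0), (428.0, 39.7, 168.8, 26.0, 154.0, 27.0, 27.0), (329.0, 6.3, 177.5, 0.0, 165.0, 17.0, 26.0), (361.0, 366.9, 184.0, 356.0, 174.0, 22.0, 21.0), (2307.0, 491.7, 213.0, 466.0, 183.0, 46.0, 62.0), (95.0, 214.1, 208.5, 209.0, 202.0, 11.0, 13.0), (113.0, 464.7, 251.1, 458.0, 247.0, 14.0, 9.0)]
side blue [(38.0, 70.4, 57.7, 65.0, 56.0, 11.0, 4.0), (150.0, 197.8, 181.8, 189.0, 177.0, 18.0, 10.0), (221.0, 289.6, 354.9, 274.0, 342.0, 37.0, 27.0), (28.0, 235.5, 361.4, 232.0, 357.0, 8.0, 11.0), (62.0, 349.5, 363.9, 342.0, 357.0, 17.0, 12.0), (125.0, 310.3, 375.5, 301.0, 367.0, 18.0, 17.0), (67.0, 355.8, 379.6, 345.0, 371.0, 20.0, 13.0), (27.0, 243.9, 377.9, 241.0, 373.0, 6.0, 11.0)]
side green [(75.0, 173.6, 122.6, 165.0, 120.0, 18.0, 6.0), (130.0, 283.8, 225.1, 274.0, 220.0, 20.0, 11.0)]
side red [(54.0, 202.4, 112.4, 199.0, 101.0, 8.0, 17.0), (112.0, 162.7, 137.4, 155.0, 131.0, 16.0, 13.0), (56.0, 146.1, 138.1, 134.0, 133.0, 21.0, 8.0), (90.0, 207.5, 141.3, 201.0, 136.0, 14.0, 16.0), (77.0, 185.1, 156.2, 177.0, 154.0, 17.0, 6.0), (23.0, 250.4, 157.6, 249.0, 155.0, 4.0, 6.0), (99.0, 202.5, 160.2, 194.0, 157.0, 20.0, 7.0), (114.0, 229.6, 175.8, 224.0, 170.0, 13.0, 13.0), (962.0, 403.8, 222.1, 376.0, 209.0, 57.0, 27.0), (59.0, 384.6, 240.1, 378.0, 233.0, 14.0, 15.0), (454.0, 344.6, 270.5, 331.0, 261.0, 28.0, 20.0)]
```

View pics/topc.png

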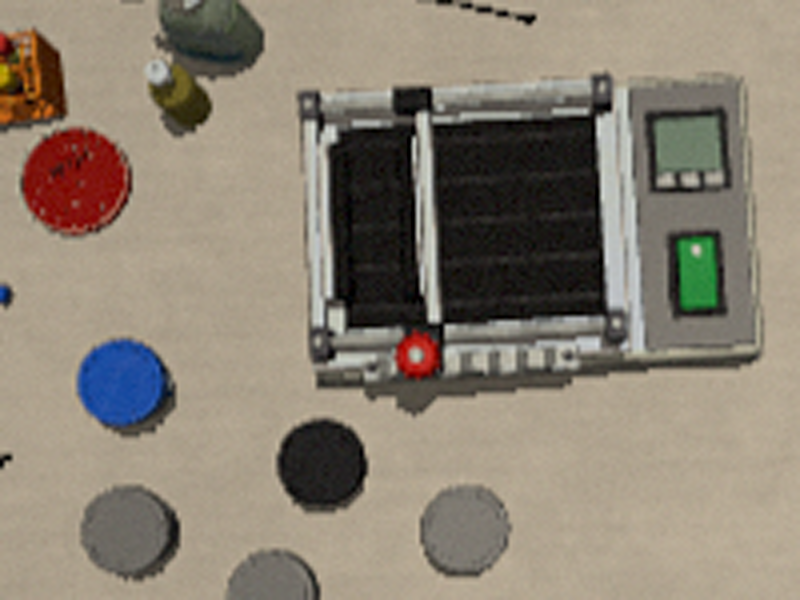

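The crop shows the four dark end blocks at about (310,105), (600,90), (320,343) and (616,325). The knob is at (418,354) and the rocker at (697,272). The blue lid at (124,384) has free space around it.

Run:
```python
from h import *
im=cv2.imread("pics/top0.png");sd=cv2.imread("pics/side0.png")
f=lambda x,y:((x+.5)/4-.5+110,(y+.5)/4-.5+120)
obs=[(f(310,105),(85,145,124)),(f(600,90),(85,-65,124)),(f(320,343),(-85,145,124)),(f(616,325),(-85,-65,124)),((214.1,208.5),(-103,73,168)),((283.9,188.0),(-45,-128,73))]
P=np.array([onz("top",p,s[2]/1e3)[:2] for p,s in obs]);S=np.array([s[:2] for _,s in obs])/1e3
def fit(P,S):
    a=S-S.mean(0);b=P-P.mean(0)
    th=np.arctan2((a[:,0]*b[:,1]-a[:,1]*b[:,0]).sum(),(a*b).sum())
    Rm=np.array([[np.cos(th),-np.sin(th)],[np.sin(th),np.cos(th)]])
    t=P.mean(0)-Rm@S.mean(0);return th,t,P-(S@Rm.T+t)
th,t,r=fit(P,S);print("yaw deg",np.degrees(th),"t",t,"res mm\n",np.round(r*1e3,1))
print("tri knob",tri([ray("top",(214.1,208.5)),ray("side",(229.6,175.8))]))
print("tri rocker",tri([ray("top",(283.9,188.0)),ray("side",(283.8,225.1))]))
print("blue lid",onz("top",(140,215.2),.066),tri([ray("top",(140,215.2)),ray("side",(197.8,181.8))]))
for n,p in(("red",(366.9,184)),("petri",(128.4,164.9))):print(n,onz("top",p,.05))
for q in((323,463),(128,532),(465,530),(272,590)):print("cup",onz("top",f(*q),.066)[:2])
print("bottle",onz("top",f(158,72),.117)[:2])
```

```text
yaw deg 1.9593323984428386 t [0.55240723 0.03870313] res mm
 [[ 0.7 -0.9]
 [-0.7  1.6]
 [-0.4 -0.8]
 [-0.   0.6]
 [ 0.6 -0.8]
 [-0.2  0.4]]
tri knob [0.44973531 0.10772309 0.15702872]
tri rocker [ 0.51307446 -0.09118936  0.06923081]
blue lid [0.44258551 0.33400447 0.066     ] [0.44411067 0.33460198 0.06159255]
red [ 0.5205776 -0.3406493  0.05     ]
petri [0.59651954 0.37364972 0.05      ]
cup [0.37988423 0.18662824]
cup [0.33340575 0.32877755]
cup [0.32879242 0.08384795]
cup [0.28913833 0.22432392]
bottle [0.6617637  0.29592578]
```

```bash
cat >> h.py <<'E'
TH=np.radians(1.96);T=np.array([.5524,.0387])
def S2W(x,y,z):
    c,s=np.cos(TH),np.sin(TH);return np.array([T[0]+c*x-s*y,T[1]+s*x+c*y,z])
def W2S(p):
    c,s=np.cos(TH),np.sin(TH);d=p[:2]-T;return np.array([c*d[0]+s*d[1],-s*d[0]+c*d[1],p[2]])
def plan(goal,yaw,n,start=None):
    """rows (world goal, world angle in deg of tool y) from the present pose; turn levelled to straight down; prints turn z and slides"""
    o=readout.get_obs();p=np.array(o["ee_pos"]) if start is None else start[0]
    Rm=R.from_rotvec(o["tcp_rot"]).as_matrix()
    y0=np.degrees(np.arctan2(Rm[1,1],Rm[0,1])) if start is None else start[1]
    print("S now",np.round(W2S(p),4),"yaw",round(y0,2),"tilt",np.round(np.degrees(np.arccos(-Rm[2,2])),2),"t",round(o["time_s"],2))
    dz=-(yaw-y0)/n;print("turn z/row",round(dz,2))
    for i in range(n):
        a=np.radians(y0-dz*i);X=np.array([-np.sin(a),np.cos(a),0]);Y=np.array([np.cos(a),np.sin(a),0]);d=(goal-p)/n
        print([round(float(v),4) for v in(X@d,Y@d,-d[2])])
    return goal,yaw
E
python3 -c "
from h import *
print(S2W(-.103,.073,.25));plan(S2W(-.103,.073,.25),91.96,16)"
```

```text
[0.44696353 0.10813451 0.25      ]
S now [-0.2936  0.5481  0.2446] yaw 67.38 tilt 0.08 t 0.1
turn z/row -1.54
[-0.0232, -0.022, -0.0003]
[-0.0226, -0.0227, -0.0003]
[-0.022, -0.0233, -0.0003]
[-0.0213, -0.0238, -0.0003]
[-0.0207, -0.0244, -0.0003]
[-0.02, -0.025, -0.0003]
[-0.0194, -0.0255, -0.0003]
[-0.0187, -0.026, -0.0003]
[-0.018, -0.0265, -0.0003]
[-0.0172, -0.027, -0.0003]
[-0.0165, -0.0274, -0.0003]
[-0.0158, -0.0278, -0.0003]
[-0.015, -0.0283, -0.0003]
[-0.0143, -0.0286, -0.0003]
[-0.0135, -0.029, -0.0003]
[-0.0127, -0.0294, -0.0003]
```

Call:
drive_tool(twist=[[0,0,-1.54],[0,0,-1.54],[0,0,-1.54],[0,0,-1.54],[0,0,-1.54],[0,0,-1.54],[0,0,-1.54],[0,0,-1.54]], slide=[[-0.023,-0.022,0],[-0.0225,-0.0225,0],[-0.022,-0.023,0],[-0.0215,-0.024,0],[-0.0205,-0.0245,0],[-0.02,-0.025,0],[-0.0195,-0.0255,0],[-0.0185,-0.026,0]], claw=[1,1,1,1,1,1,1,1])

```text
time_s: 0.77
ee_pos: [0.3437, 0.3414, 0.2451]
tcp_rot: [-0.279, -3.129, 0.001]
contact_force: [-0.3, 0.6, -0.1]
opening: 0.999
gripper_force: 0.0
```

Call:
drive_tool(twist=[[0,0,-1.54],[0,0,-1.54],[0,0,-1.54],[0,0,-1.54],[0,0,-1.54],[0,0,-1.54],[0,0,-1.54],[0,0,-1.54]], slide=[[-0.018,-0.0265,0],[-0.017,-0.027,0],[-0.0165,-0.0275,0],[-0.016,-0.028,0],[-0.015,-0.0285,0],[-0.0145,-0.0285,0],[-0.0135,-0.029,0],[-0.0125,-0.0295,0]], claw=[1,1,1,1,1,1,1,1])

```text
time_s: 1.43
ee_pos: [0.4473, 0.1068, 0.2452]
tcp_rot: [0.057, -3.141, 0.0]
contact_force: [0.6, 0.9, 0.7]
opening: 1.006
gripper_force: 0.0
```

Call:
drive_tool(twist=[[0,0,0],[0,0,0]], slide=[[0,0,0],[0,0,0]], claw=[1,1])

```text
time_s: 1.6
ee_pos: [0.4473, 0.107, 0.2451]
tcp_rot: [0.05, -3.141, 0.0]
contact_force: [0.3, 0.3, -0.1]
opening: 0.999
gripper_force: 0.0
```

Run:
```python
from h import *
cal=vision.get_calibration("wrist");im=vision.read_camera("wrist");cv2.imwrite("pics/w1.png",im)
print(np.round(cal["mtx"],1).tolist(),np.round(cal["extrinsics"][:3],3).tolist())
for c,z in(("red",.168),("green",.073),("blue",.066)):
    for b in blobs(im,c,60): print(c,[float(x) for x in b],np.round(W2S(onz("wrist",b[1:3],z,cal)),4))
plan(S2W(-.103,.073,.1515),91.96,4)
```

```text
[[297.3, 0.0, 259.2], [0.0, 297.3, 189.3], [0.0, 0.0, 1.0]] [[-0.031, 0.947, 0.318, 0.364], [1.0, 0.029, 0.01, 0.104], [0.0, 0.318, -0.948, 0.373]]
red [1249.0, 262.6, 200.5, 243.0, 179.0, 41.0, 45.0] [-0.1083  0.0743  0.168 ]
red [1308.0, 424.7, 259.8, 404.0, 238.0, 42.0, 44.0] [-0.0485  0.2231  0.168 ]
red [87.0, 7.4, 292.0, 0.0, 286.0, 17.0, 12.0] [ 0.016  -0.2401  0.168 ]
red [651.0, 9.4, 333.2, 0.0, 309.0, 25.0, 45.0] [ 0.1016 -0.2907  0.168 ]
red [73.0, 484.7, 318.3, 479.0, 312.0, 11.0, 12.0] [0.0529 0.3514 0.168 ]
green [706.0, 99.4, 216.9, 88.0, 198.0, 23.0, 41.0] [-0.0501 -0.1245  0.073 ]
blue [1692.0, 441.3, 173.0, 420.0, 149.0, 44.0, 50.0] [-0.1031  0.295   0.066 ]
blue [81.0, 479.5, 309.1, 475.0, 304.0, 10.0, 12.0] [0.1422 0.461  0.066 ]
S now [-0.1031  0.0728  0.2451] yaw 91.89 tilt 0.05 t 1.65
turn z/row -0.02
[-0.0, 0.0001, 0.0234]
[-0.0, 0.0001, 0.0234]
[-0.0, 0.0001, 0.0234]
[-0.0, 0.0001, 0.0234]
```

View pics/w1.png

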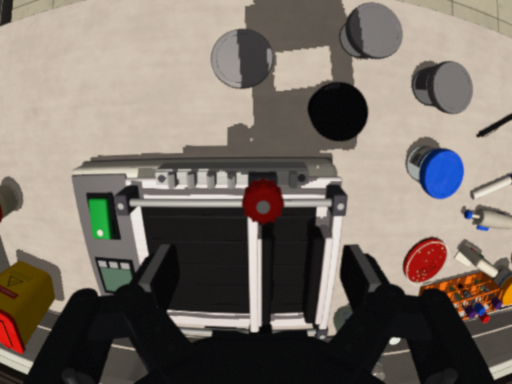

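The knob sits between the pads, its top at about (262,207). The image agrees with the fit to within a few mm, so I'll go down and take it.

Call:
drive_tool(twist=[[0,0,0],[0,0,0],[0,0,0],[0,0,0],[0,0,0]], slide=[[0.001,0,0.025],[0,0,0.025],[0,0,0.025],[0,0,0.012],[0,0,0.005]], claw=[1,0.9,0.8,0.7,0.7])

```text
time_s: 2.07
ee_pos: [0.4441, 0.1092, 0.1513]
tcp_rot: [0.058, -3.137, 0.001]
contact_force: [0.5, 0.1, -0.5]
opening: 0.7
gripper_force: 0.0
```

Call:
drive_tool(twist=[[0,0,0],[0,0,0],[0,0,0],[0,0,0],[0,0,0],[0,0,0],[0,0,0],[0,0,0]], slide=[[0,0,0],[0,0,0],[0,0,0],[0,0,0],[0,0,0],[0,0,0],[0,0,0],[0,0,0]], claw=[0,0,0,0,0,0,0,0], force=50)

```text
time_s: 2.73
ee_pos: [0.4465, 0.1084, 0.1542]
tcp_rot: [-0.055, 3.14, 0.001]
contact_force: [-1.7, 0.9, 7.0]
opening: 0.334
gripper_force: 49.5
```

Call:
drive_tool(twist=[[0,0,0],[0,0,0],[0,0,0],[0,0,0],[0,0,0],[0,0,0]], slide=[[0,0,-0.005],[0,0,-0.005],[0,0,-0.005],[0,0,-0.004],[0,0,0],[0,0,0]], claw=[0,0,0,0,0,0])

```text
time_s: 3.23
ee_pos: [0.4464, 0.1083, 0.1726]
tcp_rot: [-0.055, 3.14, 0.0]
contact_force: [3.1, 0.7, -4.8]
opening: 0.336
gripper_force: 49.6
```

Call:
drive_tool(twist=[[0,0,0],[0,0,0],[0,0,0],[0,0,0],[0,0,0],[0,0,0],[0,0,0],[0,0,0]], slide=[[0,-0.006,0],[0,-0.01,0],[0,-0.012,0],[0,-0.012,0],[0,-0.012,0],[0,-0.008,0],[0,0,0],[0,0,0]], claw=[0,0,0,0,0,0,0,0])

```text
time_s: 3.9
ee_pos: [0.4484, 0.0475, 0.1723]
tcp_rot: [-0.053, 3.141, -0.0]
contact_force: [3.7, -1.1, -5.9]
opening: 0.338
gripper_force: 49.9
```

```bash
python3 -c "
from h import *
plan(S2W(-.103,.013,.1726),91.96,1)"
```

```text
S now [-0.1036  0.0124  0.1723] yaw 91.95 tilt 0.03 t 3.9
turn z/row -0.01
[-0.0006, 0.0006, -0.0003]
```

Call:
drive_tool(twist=[[0,0,0],[0,0,0],[0,0,0],[0,0,0],[0,0,0],[0,0,0]], slide=[[0,0,0.005],[0,0,0.005],[0,0,0.005],[0,0,0.003],[0,0,0],[0,0,0]], claw=[0,0,0,0,0,0])

```text
time_s: 4.4
ee_pos: [0.4484, 0.0487, 0.1543]
tcp_rot: [-0.056, 3.141, 0.0]
contact_force: [2.8, -1.1, 0.4]
opening: 0.338
gripper_force: 50.7
```

Call:
drive_tool(twist=[[0,0,0],[0,0,0],[0,0,0],[0,0,0],[0,0,0],[0,0,0],[0,0,0],[0,0,0]], slide=[[0,0,0],[0,0,0],[0,0,0],[0,0,0],[0,0,-0.03],[0,0,-0.03],[0,0,-0.03],[0,0,0]], claw=[0.8,0.8,0.8,0.8,0.8,0.8,0.8,0.8])

```text
time_s: 5.07
ee_pos: [0.451, 0.0486, 0.2492]
tcp_rot: [-0.055, 3.133, 0.001]
contact_force: [0.9, -0.6, 0.9]
opening: 0.798
gripper_force: 0.0
```

Run:
```python
from h import *
cal=vision.get_calibration("wrist");im=vision.read_camera("wrist");cv2.imwrite("pics/w2.png",im)
for c,z in(("red",.163),("green",.073),("blue",.066)):
    for b in blobs(im,c,200): print(c,[float(x) for x in b],np.round(W2S(onz("wrist",b[1:3],z,cal)),4))
top=vision.read_camera("top");cv2.imwrite("pics/t2.png",top)
for b in blobs(top,"red",60):
    if 190<b[1]<290: print("knob top",b,W2S(onz("top",b[1:3],.168)))
print(W2S(np.array([.4433,.3343,0])))
plan(np.array([.4433,.3343,.25]),1.96,14)
```

```text
red [1219.0, 259.4, 196.0, 240.0, 174.0, 40.0, 47.0] [-0.1062  0.0135  0.163 ]
red [851.0, 11.0, 206.2, 0.0, 186.0, 26.0, 41.0] [-0.0932 -0.2429  0.163 ]
red [1111.0, 449.9, 254.0, 431.0, 233.0, 39.0, 42.0] [-0.0439  0.2023  0.163 ]
red [1597.0, 21.7, 329.0, 0.0, 299.0, 48.0, 58.0] [ 0.0988 -0.3246  0.163 ]
green [849.0, 141.6, 213.8, 129.0, 194.0, 25.0, 43.0] [-0.05   -0.1251  0.073 ]
blue [1361.0, 472.3, 171.4, 454.0, 149.0, 38.0, 46.0] [-0.103   0.2931  0.066 ]
[-0.09892612  0.29915847  0.        ]
S now [-0.1034  0.0133  0.2453] yaw 92.02 tilt 0.15 t 5.17
turn z/row 6.43
[-0.0003, 0.0204, -0.0003]
[0.002, 0.0203, -0.0003]
[0.0042, 0.02, -0.0003]
[0.0064, 0.0194, -0.0003]
[0.0086, 0.0185, -0.0003]
[0.0106, 0.0175, -0.0003]
[0.0125, 0.0162, -0.0003]
[0.0142, 0.0147, -0.0003]
[0.0158, 0.013, -0.0003]
[0.0171, 0.0111, -0.0003]
[0.0183, 0.0092, -0.0003]
[0.0192, 0.007, -0.0003]
[0.0198, 0.0049, -0.0003]
[0.0203, 0.0026, -0.0003]
```

The bar sits in the .080 notch, with the knob at S y ≈ 0.0135. Next, the cup.

Call:
drive_tool(twist=[[0,0,6.43],[0,0,6.43],[0,0,6.43],[0,0,6.43],[0,0,6.43],[0,0,6.43],[0,0,6.43]], slide=[[0,0.0205,0],[0.002,0.0205,0],[0.004,0.02,0],[0.0065,0.0195,0],[0.0085,0.0185,0],[0.0105,0.0175,0],[0.0125,0.016,0]], claw=[1,1,1,1,1,1,1])

```text
time_s: 5.75
ee_pos: [0.4441, 0.1921, 0.2426]
tcp_rot: [-1.158, -2.918, 0.003]
contact_force: [0.5, 0.5, 0.2]
opening: 1.0
gripper_force: 0.0
```

Call:
drive_tool(twist=[[0,0,6.43],[0,0,6.43],[0,0,6.43],[0,0,6.43],[0,0,6.43],[0,0,6.43],[0,0,6.43],[0,0,0]], slide=[[0.014,0.0145,0],[0.016,0.013,0],[0.017,0.011,0],[0.0185,0.009,0],[0.019,0.007,0],[0.02,0.005,0],[0.0205,0.0025,0],[0,0,0]], claw=[1,1,1,1,1,1,1,1])

```text
time_s: 6.42
ee_pos: [0.4414, 0.3369, 0.2426]
tcp_rot: [-2.186, -2.255, 0.002]
contact_force: [-0.8, 0.3, 0.4]
opening: 1.0
gripper_force: 0.0
```

Run:
```python
from h import *
cal=vision.get_calibration("wrist");im=vision.read_camera("wrist");cv2.imwrite("pics/w3.png",im)
for b in blobs(im,"blue",400): print([float(x) for x in b],np.round(onz("wrist",b[1:3],.064,cal),4))
plan(np.array([.4433,.3343,.25]),1.96,1)
```

```text
[2626.0, 260.6, 170.2, 232.0, 141.0, 58.0, 58.0] [0.4413 0.3373 0.064 ]
S now [-0.101   0.3002  0.2425] yaw 2.14 tilt 0.16 t 6.47
turn z/row 0.18
[-0.0011, 0.0021, -0.0075]
```

View pics/w3.png

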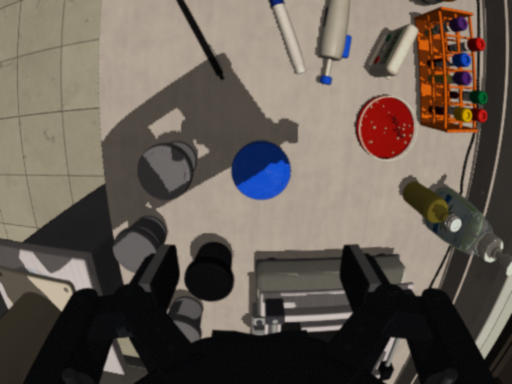

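The blue lid is at (261,170), between the fingers, and nothing stands in the way of the descent.

Call:
drive_tool(twist=[[0,0,0],[0,0,0],[0,0,0],[0,0,0],[0,0,0],[0,0,0],[0,0,0],[0,0,0]], slide=[[-0.001,0.0015,0.034],[0,0,0.034],[0,0,0.034],[0,0,0.034],[0,0,0.034],[0,0,0.028],[0,0,0.0195],[0,0,0]], claw=[1,1,1,1,1,1,1,1])

```text
time_s: 7.13
ee_pos: [0.4405, 0.3303, 0.0222]
tcp_rot: [-2.179, -2.26, 0.015]
contact_force: [-0.5, -1.8, -0.2]
opening: 1.0
gripper_force: 0.0
```

Call:
drive_tool(twist=[[0,0,0],[0,0,0],[0,0,0],[0,0,0],[0,0,0],[0,0,0],[0,0,0],[0,0,0]], slide=[[0,0,0],[0,0,0],[0,0,0],[0,0,0],[0,0,0],[0,0,0],[0,0,0],[0,0,0]], claw=[0.8,0.7,0.65,0.6,0.55,0.5,0.4,0.4], force=25)

```text
time_s: 7.8
ee_pos: [0.4443, 0.3341, 0.0281]
tcp_rot: [2.182, 2.26, 0.003]
contact_force: [-0.5, -0.7, 7.7]
opening: 0.651
gripper_force: 26.3
```

Call:
drive_tool(twist=[[0,0,0],[0,0,0],[0,0,0],[0,0,0],[0,0,0],[0,0,0],[0,0,0],[0,0,0]], slide=[[0,0,-0.01],[0,0,-0.025],[0,0,-0.035],[0,0,-0.035],[0,0,-0.035],[0,0,-0.03],[0,0,-0.02],[0,0,0]], claw=[0.4,0.4,0.4,0.4,0.4,0.4,0.4,0.4])

```text
time_s: 8.47
ee_pos: [0.4457, 0.3351, 0.2224]
tcp_rot: [2.181, 2.259, 0.014]
contact_force: [1.1, 0.6, -0.9]
opening: 0.649
gripper_force: 27.0
```

Run:
```python
from h import *
o=readout.get_obs();print(o["opening"],o["gripper_force"])
cal=vision.get_calibration("wrist");im=vision.read_camera("wrist");cv2.imwrite("pics/w4.png",im)
for b in blobs(im,"blue",400): print([float(x) for x in b],np.round(onz("wrist",b[1:3],.064+.19,cal),4))
plan(S2W(0,.073,o["ee_pos"][2]),1.96,8)
```

```text
0.6492781246203504 26.97295568624895
[13234.0, 259.4, 280.0, 182.0, 221.0, 156.0, 116.0] [0.4437 0.3466 0.254 ]
S now [-0.0975  0.2992  0.2199] yaw 2.01 tilt 0.33 t 8.52
turn z/row 0.01
[-0.0283, 0.0122, -0.0003]
[-0.0283, 0.0122, -0.0003]
[-0.0283, 0.0122, -0.0003]
[-0.0283, 0.0122, -0.0003]
[-0.0283, 0.0122, -0.0003]
[-0.0283, 0.0122, -0.0003]
[-0.0283, 0.0122, -0.0003]
[-0.0283, 0.0122, -0.0003]
```

View pics/w4.png

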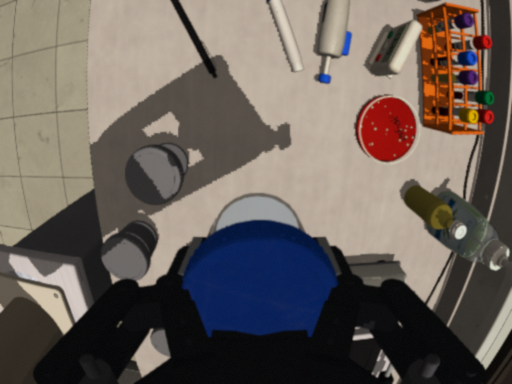

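The cup is held upright and clear of the bench, with the lid centred between the fingers. I'll carry it over.

Call:
drive_tool(twist=[[0,0,0],[0,0,0],[0,0,0],[0,0,0],[0,0,0],[0,0,0],[0,0,0],[0,0,0]], slide=[[-0.015,0.0065,0],[-0.025,0.011,0],[-0.03,0.013,0],[-0.03,0.013,0],[-0.03,0.013,0],[-0.03,0.013,0],[-0.025,0.011,0],[-0.02,0.0085,0]], claw=[0.4,0.4,0.4,0.4,0.4,0.4,0.4,0.4])

```text
time_s: 9.18
ee_pos: [0.5394, 0.1295, 0.2153]
tcp_rot: [-2.183, -2.258, 0.004]
contact_force: [-0.6, 0.6, -0.6]
opening: 0.656
gripper_force: 27.0
```

Call:
drive_tool(twist=[[0,0,0],[0,0,0],[0,0,0],[0,0,0]], slide=[[-0.014,0.006,0],[-0.0075,0.0025,0],[0,0,0],[0,0,0]], claw=[0.4,0.4,0.4,0.4])

```text
time_s: 9.52
ee_pos: [0.5482, 0.1106, 0.2159]
tcp_rot: [-2.182, -2.258, 0.002]
contact_force: [-0.1, -0.3, -0.4]
opening: 0.652
gripper_force: 27.0
```

Run:
```python
from h import *
o=readout.get_obs();print(o["opening"],o["gripper_force"])
plan(S2W(0,.073,.118),1.96,4)
im=vision.read_camera("side");cv2.imwrite("pics/s4.png",cv2.resize(im[100:250,180:340],(640,600),interpolation=cv2.INTER_CUBIC))
```

```text
0.651595934877501 26.98827381376077
S now [-0.0017  0.072   0.2159] yaw 1.96 tilt 0.11 t 9.52
turn z/row 0.0
[0.0002, 0.0004, 0.0245]
[0.0002, 0.0004, 0.0245]
[0.0002, 0.0004, 0.0245]
[0.0002, 0.0004, 0.0245]
```

View pics/s4.png

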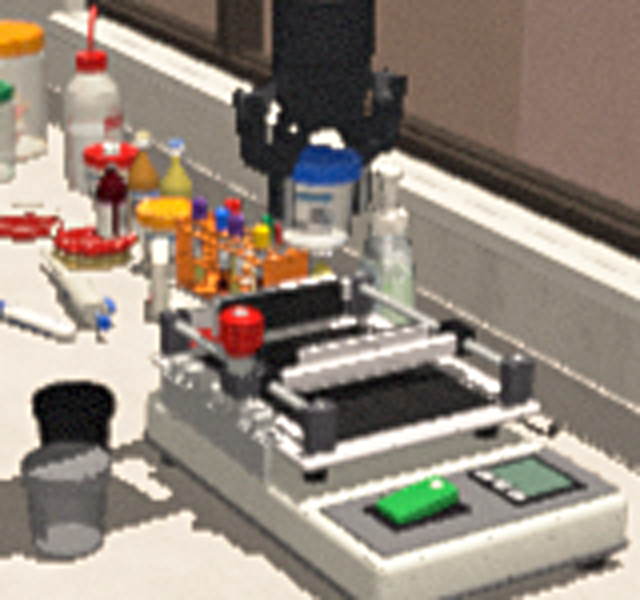

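The cup hangs upright above the gap and the knob is down at the .080 notch. Lowering slowly.

Call:
drive_tool(twist=[[0,0,0],[0,0,0],[0,0,0],[0,0,0],[0,0,0],[0,0,0],[0,0,0],[0,0,0]], slide=[[0.001,0.001,0.02],[0,0,0.02],[0,0,0.02],[0,0,0.015],[0,0,0.01],[0,0,0.005],[0,0,0.003],[0,0,0]], claw=[0.4,0.4,0.4,0.4,0.4,0.4,0.4,0.4])

```text
time_s: 10.23
ee_pos: [0.5499, 0.1121, 0.1237]
tcp_rot: [-2.182, -2.26, 0.0]
contact_force: [-0.2, -1.2, -1.6]
opening: 0.655
gripper_force: 27.0
```

Call:
drive_tool(twist=[[0,0,0],[0,0,0],[0,0,0],[0,0,0]], slide=[[0,0,0.001],[0,0,0.001],[0,0,0.001],[0,0,0]], claw=[0.4,0.4,0.4,0.4])

```text
time_s: 10.57
ee_pos: [0.5502, 0.1116, 0.1212]
tcp_rot: [2.182, 2.259, 0.001]
contact_force: [0.5, -0.4, -0.8]
opening: 0.652
gripper_force: 27.0
```

Call:
drive_tool(twist=[[0,0,0],[0,0,0],[0,0,0],[0,0,0]], slide=[[0,0,0.001],[0,0,0.001],[0,0,0.001],[0,0,0]], claw=[0.4,0.4,0.4,0.4])

```text
time_s: 10.9
ee_pos: [0.5501, 0.1117, 0.1183]
tcp_rot: [2.182, 2.26, 0.0]
contact_force: [-2.2, -0.5, 4.1]
opening: 0.652
gripper_force: 27.0
```

Call:
drive_tool(twist=[[0,0,0],[0,0,0],[0,0,0],[0,0,0],[0,0,0],[0,0,0],[0,0,0],[0,0,0]], slide=[[0,0,0],[0,0,0],[0,0,0],[0,0,0],[0,0,0],[0,0,0],[0,0,0],[0,0,0]], claw=[0.68,0.72,0.8,0.9,1,1,1,1])

```text
time_s: 11.57
ee_pos: [0.55, 0.1117, 0.1178]
tcp_rot: [2.182, 2.26, 0.0]
contact_force: [0.7, 0.5, 0.1]
opening: 0.999
gripper_force: 0.0
```

Call:
drive_tool(twist=[[0,0,0],[0,0,0],[0,0,0],[0,0,0],[0,0,0],[0,0,0],[0,0,0]], slide=[[0,0,-0.01],[0,0,-0.02],[0,0,-0.025],[0,0,-0.025],[0,0,-0.03],[0,0,-0.03],[0,0,0]], claw=[1,1,1,1,1,1,1])

```text
time_s: 12.15
ee_pos: [0.5531, 0.1122, 0.2647]
tcp_rot: [2.178, 2.255, 0.013]
contact_force: [0.6, 0.8, 0.2]
opening: 1.002
gripper_force: 0.0
```

Run:
```python
from h import *
cal=vision.get_calibration("wrist");im=vision.read_camera("wrist")
top=vision.read_camera("top");sd=vision.read_camera("side")
for n,i in(("wrist",im),("top",top),("side",sd)):
  for b in blobs(i,"blue",120):
    print(n,[float(x) for x in b],np.round(W2S(onz(n,b[1:3],.155,cal if n=="wrist" else None)),4))
cv2.imwrite("pics/s5.png",cv2.resize(sd[100:250,180:340],(640,600),interpolation=cv2.INTER_CUBIC))
plan(S2W(-.104,.013,.25),91.96,13)
```

```text
wrist [4409.0, 253.0, 187.0, 216.0, 150.0, 75.0, 75.0] [-0.0022  0.0778  0.155 ]
side [190.0, 258.4, 171.9, 248.0, 167.0, 22.0, 11.0] [-0.0048  0.0638  0.155 ]
side [196.0, 287.2, 355.5, 267.0, 345.0, 38.0, 22.0] [-0.3861 -0.6215  0.155 ]
S now [-1.000e-04  7.290e-02  2.584e-01] yaw 2.0 tilt 0.05 t 12.3
turn z/row -6.92
[-0.0046, -0.008, 0.0006]
[-0.0036, -0.0085, 0.0006]
[-0.0026, -0.0089, 0.0006]
[-0.0015, -0.0091, 0.0006]
[-0.0004, -0.0092, 0.0006]
[0.0007, -0.0092, 0.0006]
[0.0019, -0.009, 0.0006]
[0.0029, -0.0088, 0.0006]
[0.004, -0.0083, 0.0006]
[0.0049, -0.0078, 0.0006]
[0.0058, -0.0071, 0.0006]
[0.0067, -0.0064, 0.0006]
[0.0074, -0.0055, 0.0006]
```

View pics/s5.png

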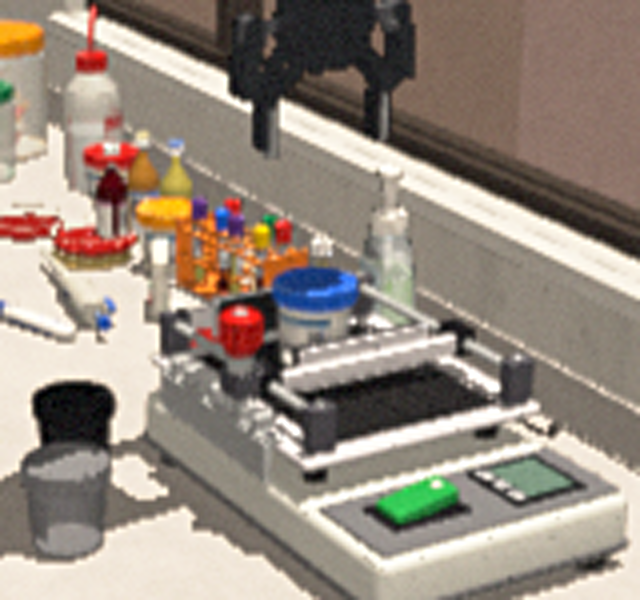

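The cup stands upright on the platform between fence and bar, near S (-0.002, 0.075). I'm going back to the knob.

Call:
drive_tool(twist=[[0,0,-6.92],[0,0,-6.92],[0,0,-6.92],[0,0,-6.92],[0,0,-6.92],[0,0,-6.92],[0,0,-6.92]], slide=[[-0.0045,-0.008,0],[-0.0035,-0.0085,0],[-0.0025,-0.009,0],[-0.0015,-0.009,0],[-0.0005,-0.009,0],[0.0005,-0.009,0],[0.002,-0.009,0]], claw=[1,1,1,1,1,1,1])

```text
time_s: 12.88
ee_pos: [0.4942, 0.0774, 0.2563]
tcp_rot: [-1.053, -2.957, 0.002]
contact_force: [0.5, -0.6, -0.2]
opening: 1.003
gripper_force: 0.0
```

Call:
drive_tool(twist=[[0,0,-6.92],[0,0,-6.92],[0,0,-6.92],[0,0,-6.92],[0,0,-6.92],[0,0,-6.92],[0,0,0],[0,0,0]], slide=[[0.003,-0.009,0],[0.004,-0.0085,0],[0.005,-0.008,0],[0.006,-0.007,0],[0.0065,-0.0065,0],[0.0075,-0.0055,0],[0,0,0],[0,0,0]], claw=[1,1,1,1,1,1,1,1])

```text
time_s: 13.55
ee_pos: [0.4473, 0.048, 0.257]
tcp_rot: [0.047, -3.139, 0.0]
contact_force: [0.3, -0.9, 0.3]
opening: 1.0
gripper_force: 0.0
```

```bash
python3 -c "
from h import *
plan(S2W(-.1035,.0132,.153),91.96,4)"
```

```text
S now [-0.1047  0.0129  0.257 ] yaw 91.72 tilt 0.11 t 13.55
turn z/row -0.06
[-0.0003, 0.0001, 0.026]
[-0.0003, 0.0001, 0.026]
[-0.0003, 0.0001, 0.026]
[-0.0003, 0.0001, 0.026]
```

Call:
drive_tool(twist=[[0,0,-0.2],[0,0,0],[0,0,0],[0,0,0],[0,0,0],[0,0,0]], slide=[[-0.001,0,0.028],[0,0,0.028],[0,0,0.028],[0,0,0.015],[0,0,0.005],[0,0,0]], claw=[1,0.9,0.8,0.7,0.7,0.7])

```text
time_s: 14.05
ee_pos: [0.4484, 0.0483, 0.1524]
tcp_rot: [0.056, -3.138, 0.0]
contact_force: [0.1, -0.6, 0.1]
opening: 0.7
gripper_force: 0.0
```

Call:
drive_tool(twist=[[0,0,0],[0,0,0],[0,0,0],[0,0,0],[0,0,0],[0,0,0],[0,0,0],[0,0,0]], slide=[[0,0,0],[0,0,0],[0,0,0],[0,0,0],[0,0,0],[0,0,0],[0,0,0],[0,0,0]], claw=[0,0,0,0,0,0,0,0], force=50)

```text
time_s: 14.72
ee_pos: [0.45, 0.0483, 0.155]
tcp_rot: [-0.059, 3.138, 0.0]
contact_force: [-0.8, 0.2, 7.2]
opening: 0.333
gripper_force: 49.0
```

Call:
drive_tool(twist=[[0,0,0],[0,0,0],[0,0,0],[0,0,0],[0,0,0],[0,0,0]], slide=[[0,0,-0.005],[0,0,-0.005],[0,0,-0.005],[0,0,-0.004],[0,0,0],[0,0,0]], claw=[0,0,0,0,0,0])

```text
time_s: 15.22
ee_pos: [0.4499, 0.0483, 0.1733]
tcp_rot: [-0.059, 3.139, 0.0]
contact_force: [6.2, 1.4, -6.1]
opening: 0.336
gripper_force: 49.6
```

Call:
drive_tool(twist=[[0,0,0],[0,0,0],[0,0,0],[0,0,0],[0,0,0],[0,0,0],[0,0,0],[0,0,0]], slide=[[0,0.003,0],[0,0.005,0],[0,0.005,0],[0,0.005,0],[0,0.003,0],[0,0.002,0],[0,0.002,0],[0,0.002,0]], claw=[0,0,0,0,0,0,0,0])

```text
time_s: 15.88
ee_pos: [0.4489, 0.0751, 0.173]
tcp_rot: [-0.059, 3.139, -0.0]
contact_force: [6.6, -1.1, -4.8]
opening: 0.338
gripper_force: 49.7
```

Call:
drive_tool(twist=[[0,0,0],[0,0,0],[0,0,0],[0,0,0],[0,0,0],[0,0,0],[0,0,0]], slide=[[0,0.002,0],[0,0.002,0],[0,0.002,0],[0,0.002,0],[0,0.002,0],[0,0.002,0],[0,0,0]], claw=[0,0,0,0,0,0,0])

```text
time_s: 16.47
ee_pos: [0.4485, 0.0873, 0.173]
tcp_rot: [-0.059, 3.139, -0.0]
contact_force: [7.0, 1.3, -4.5]
opening: 0.332
gripper_force: 49.7
```

Run:
```python
from h import *
cal=vision.get_calibration("wrist");im=vision.read_camera("wrist");cv2.imwrite("pics/w6.png",im)
sd=vision.read_camera("side");cv2.imwrite("pics/s6.png",cv2.resize(sd[100:250,180:340],(640,600),interpolation=cv2.INTER_CUBIC))
for n,i in(("wrist",im),("side",sd)):
  for b in blobs(i,"blue",120):
    print(n,[float(x) for x in b],np.round(W2S(onz(n,b[1:3],.155,cal if n=="wrist" else None)),4))
plan(S2W(-.1035,.053,.1733),91.96,1)
```

```text
wrist [251.0, 341.5, 343.2, 335.0, 327.0, 14.0, 30.0] [-0.0176  0.1126  0.155 ]
side [184.0, 256.2, 170.6, 246.0, 166.0, 21.0, 10.0] [-0.0045  0.0769  0.155 ]
side [190.0, 287.5, 355.6, 272.0, 345.0, 35.0, 25.0] [-0.3859 -0.6218  0.155 ]
S now [-0.1021  0.0521  0.173 ] yaw 92.17 tilt 0.12 t 16.57
turn z/row 0.21
[0.0013, 0.0009, -0.0003]
```

View pics/s6.png

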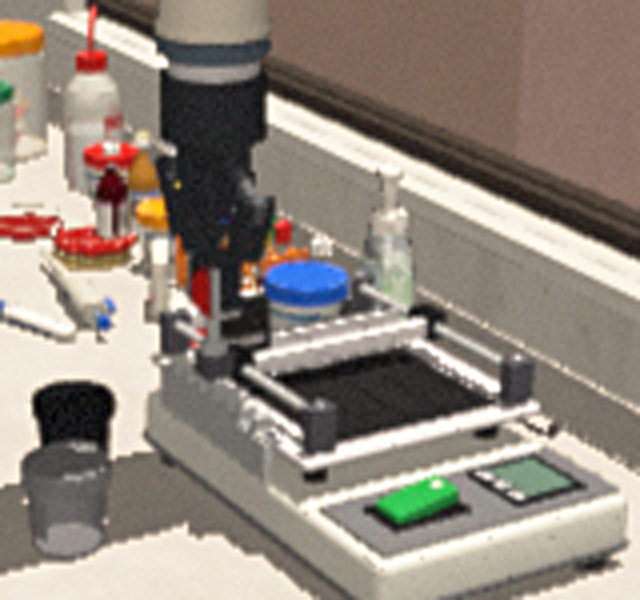

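The cup is upright and pushed towards the fence, at about S y 0.09, and the bar is about 1 mm short of the notch. I'll drop the pin and let go.

Call:
drive_tool(twist=[[0,0,0],[0,0,0],[0,0,0],[0,0,0],[0,0,0],[0,0,0]], slide=[[0,0.001,0],[0,0,0.005],[0,0,0.005],[0,0,0.005],[0,0,0.003],[0,0,0]], claw=[0,0,0,0,0,0])

```text
time_s: 17.07
ee_pos: [0.4485, 0.0882, 0.1552]
tcp_rot: [-0.059, 3.139, 0.0]
contact_force: [5.1, 0.8, -0.3]
opening: 0.334
gripper_force: 50.4
```

Call:
drive_tool(twist=[[0,0,0],[0,0,0],[0,0,0],[0,0,0],[0,0,0],[0,0,0],[0,0,0],[0,0,0]], slide=[[0,0,0],[0,0,0],[0,0,0],[0,0,0],[0,0,-0.03],[0,0,-0.03],[0,0,-0.03],[0,0,0]], claw=[0.8,0.8,0.8,0.8,0.8,0.8,0.8,0.8])

```text
time_s: 17.73
ee_pos: [0.4501, 0.0886, 0.2497]
tcp_rot: [-0.059, 3.133, 0.002]
contact_force: [1.2, 0.4, 0.6]
opening: 0.797
gripper_force: 0.0
```

Run:
```python
from h import *
cal=vision.get_calibration("wrist");im=vision.read_camera("wrist")
sd=vision.read_camera("side");cv2.imwrite("pics/s7.png",cv2.resize(sd[100:250,180:340],(640,600),interpolation=cv2.INTER_CUBIC))
for b in blobs(im,"red",1000)[:1]: print("knob",[float(x) for x in b],np.round(W2S(onz("wrist",b[1:3],.163,cal)),4))
for n,i in(("wrist",im),("side",sd)):
  for b in blobs(i,"blue",120)[:2]:
    print(n,[float(x) for x in b],np.round(W2S(onz(n,b[1:3],.155,cal if n=="wrist" else None)),4))
plan(S2W(-.026,-.128,.2),91.96,7)
```

```text
knob [1198.0, 258.7, 195.0, 239.0, 174.0, 40.0, 44.0] [-0.1064  0.053   0.163 ]
wrist [3006.0, 295.4, 289.2, 263.0, 261.0, 67.0, 57.0] [-0.009   0.0877  0.155 ]
side [185.0, 256.0, 170.5, 246.0, 165.0, 21.0, 11.0] [-0.0045  0.0779  0.155 ]
side [196.0, 286.3, 355.7, 265.0, 343.0, 44.0, 24.0] [-0.3875 -0.6211  0.155 ]
S now [-0.1028  0.0531  0.2457] yaw 92.16 tilt 0.13 t 17.83
turn z/row 0.03
[-0.0109, -0.0259, 0.0065]
[-0.0109, -0.0259, 0.0065]
[-0.0109, -0.0259, 0.0065]
[-0.0109, -0.0259, 0.0065]
[-0.0109, -0.0259, 0.0065]
[-0.0109, -0.0259, 0.0065]
[-0.011, -0.0259, 0.0065]
```

View pics/s7.png

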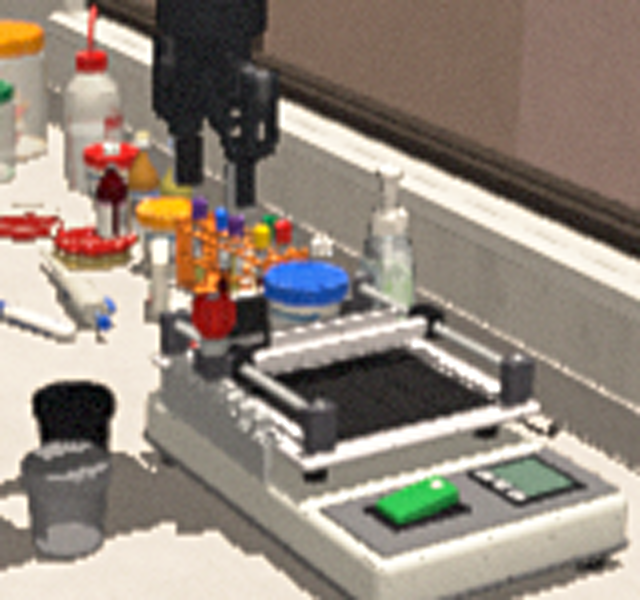

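The bar is in the .040 notch (knob at S y 0.053), the pin is down, the cup is snug and upright, and the knob is free. Now the switch.

Call:
drive_tool(twist=[[0,0,0],[0,0,0],[0,0,0],[0,0,0],[0,0,0],[0,0,0],[0,0,0],[0,0,0]], slide=[[-0.011,-0.026,0],[-0.011,-0.026,0.005],[-0.011,-0.026,0.008],[-0.011,-0.026,0.008],[-0.011,-0.026,0.008],[-0.011,-0.026,0.008],[-0.011,-0.025,0.008],[0,0,0]], claw=[0,0,0,0,0,0,0,0])

```text
time_s: 18.5
ee_pos: [0.5315, -0.093, 0.1969]
tcp_rot: [0.055, -3.138, 0.0]
contact_force: [-0.6, -0.0, 0.3]
opening: 0.001
gripper_force: 0.0
```

Call:
drive_tool(twist=[[0,0,0],[0,0,0],[0,0,0],[0,0,0]], slide=[[0,0,0.03],[0,0,0.03],[0,0,0],[0,0,0]], claw=[0,0,0,0])

```text
time_s: 18.83
ee_pos: [0.5291, -0.089, 0.1379]
tcp_rot: [0.059, -3.135, -0.002]
contact_force: [-0.5, -0.4, 1.0]
opening: 0.001
gripper_force: 0.0
```

Run:
```python
from h import *
cal=vision.get_calibration("wrist");im=vision.read_camera("wrist");cv2.imwrite("pics/w8.png",im)
plan(S2W(-.026,-.128,.092),91.96,1)
```

```text
S now [-0.0262 -0.1272  0.1395] yaw 92.18 tilt 0.14 t 18.88
turn z/row 0.22
[-0.0002, -0.0008, 0.0475]
```

View pics/w8.png

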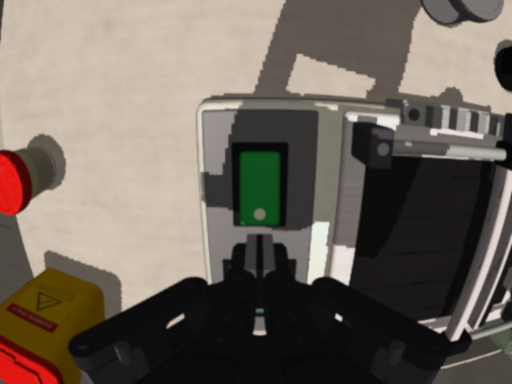

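The closed tips line up with the rocker, whose white dot is at (260,214). Pressing.

Call:
drive_tool(twist=[[0,0,0],[0,0,0],[0,0,0],[0,0,0],[0,0,0],[0,0,0],[0,0,0],[0,0,0]], slide=[[0,-0.001,0.025],[0,0,0.015],[0,0,0.006],[0,0,0.004],[0,0,0.003],[0,0,0.002],[0,0,0.0015],[0,0,0]], claw=[0,0,0,0,0,0,0,0])

```text
time_s: 19.55
ee_pos: [0.5339, -0.0909, 0.0858]
tcp_rot: [-0.059, 3.136, -0.001]
contact_force: [2.2, 2.6, 10.8]
opening: -0.003
gripper_force: 5.7
```

Call:
drive_tool(twist=[[0,0,0],[0,0,0],[0,0,0]], slide=[[0,0,0.001],[0,0,0.001],[0,0,0]], claw=[0,0,0])

```text
time_s: 19.8
ee_pos: [0.5341, -0.0909, 0.0853]
tcp_rot: [-0.059, 3.135, -0.001]
contact_force: [-2.9, 4.2, 28.5]
opening: -0.0
gripper_force: 13.6
```

Call:
drive_tool(twist=[[0,0,0],[0,0,0],[0,0,0],[0,0,0],[0,0,0],[0,0,0],[0,0,0]], slide=[[0,0,-0.01],[0,0,-0.03],[0,0,-0.04],[0,0,-0.04],[0,0,-0.03],[0,0,0],[0,0,0]], claw=[0,0,0,0,0,0,0])

```text
time_s: 20.38
ee_pos: [0.5324, -0.0911, 0.2341]
tcp_rot: [-0.059, 3.136, -0.002]
contact_force: [-0.3, -0.3, 0.3]
opening: -0.001
gripper_force: 0.0
```

Run:
```python
from h import *
sd=vision.read_camera("side")
for b in blobs(sd,"blue",120)[:1]+blobs(sd,"red",50)+blobs(sd,"green",50):print([float(x) for x in b])
c=sd[130:250,200:360]
cv2.imwrite("pics/s9.png",cv2.resize(c,(800,600),interpolation=cv2.INTER_CUBIC))
```

```text
[185.0, 256.0, 170.5, 246.0, 165.0, 21.0, 11.0]
[54.0, 202.5, 112.4, 199.0, 101.0, 8.0, 17.0]
[165.0, 157.1, 137.7, 134.0, 131.0, 37.0, 12.0]
[57.0, 207.1, 138.7, 201.0, 136.0, 14.0, 6.0]
[78.0, 185.1, 156.1, 177.0, 153.0, 17.0, 7.0]
[98.0, 202.3, 160.3, 194.0, 157.0, 20.0, 7.0]
[110.0, 233.1, 178.3, 228.0, 172.0, 11.0, 13.0]
[962.0, 403.8, 222.1, 376.0, 209.0, 57.0, 27.0]
[60.0, 384.5, 240.0, 378.0, 233.0, 14.0, 15.0]
[453.0, 344.6, 270.5, 331.0, 261.0, 28.0, 20.0]
[74.0, 173.4, 122.6, 165.0, 120.0, 18.0, 6.0]
[112.0, 283.5, 225.0, 274.0, 222.0, 21.0, 7.0]
```

View pics/s9.png

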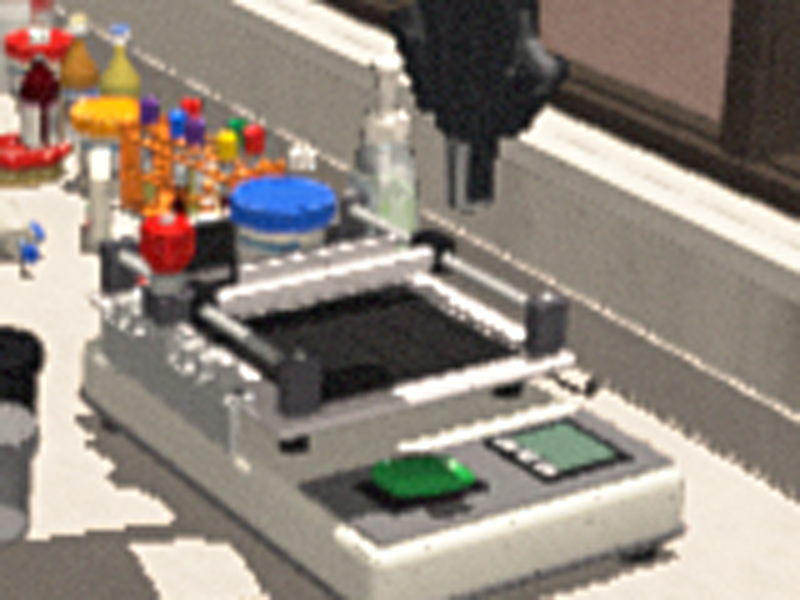

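The rocker at (425,477) is now down at its far end against a hard stop. The cup is still clamped and upright, and the arm is clear.

```bash
python3 -c "
from plant import close_job
print(close_job())"
```

```text
the job is handed in; nothing more can be done
None
```

I handed the job in at about 20 s on the robot clock: the last pictures show the blue-lidded cup upright and clamped at the fence with the bar in the 58 mm notch, the pin down and the rocker pressed on; no verdict came back.

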